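# Find the hidden rail in a hollow door panel and set the boring stand on it

## Task

Somewhere under the thin skin of the hollow door panel a narrow rail is hidden: press gently along the skin with the closed fingers to find where it stops giving way. Then slide the boring stand from the staging board over the small step on to the panel, keeping it low and upright (do not lift it over things), and round the sanding block and the dust cap without moving them. Leave it centred over the hidden rail so that it stands level without the skin sagging, square to the panel, with its whole base on the skin and off the solid border.

Things in the scene. Friction and masses are not known exactly. Their poses are not given: they have to be found in the camera images.
- panel: Hollow door panel lying flat and fixed on the bench, 220 mm (its x) by 330 mm (its y) by 40 mm high; origin at the centre of its underside, z up. A solid, rigid, darker border 25 mm wide runs all round; inside it is the flexible skin, 170 mm (x) by 280 mm (y), its face level with the border, 40 mm up.
- skin (a point): Centre of the skin's face; axes as the panel's. The skin is 20 slats, 14 mm wide (y), running along x, each springing straight down on its own by up to 8 mm: a closed pair of fingertips sinks 6 mm with 1 to 4 N and meets a hard stop at 8 mm. The stand's weight sags it 5 to 8 mm.
- skin_end (a point): Middle of the skin's +y edge, on its face, 140 mm from its centre. Hidden under the skin, a rail 15 mm wide runs along x over the skin's whole depth; its centre lies anywhere from -90 to +90 mm along y from the skin's centre. The 2 (at times 3) slats over it stop after about 1 mm. The stand leans if its centre is more than about 15 mm from the middle of these.
- board: Staging board, a plain plywood slab 190 mm (its x) by 120 mm (its y) by 44 mm high, fixed, square to the panel and 6 mm from its +y or its -y end; its top is 4 mm higher than the panel's face. Origin at the centre of its underside. A shallow grey hardware tray, 190 by 120 by 35 mm, lies likewise at the other end.
- stand_mid (a point): Boring stand, loose, 0.7 to 0.95 kg, on the staging board: dark steel base 80 by 80 by 16 mm high, a square aluminium column 34 by 34 mm from its middle up to 100 mm above its underside, and two low bushes on the base (to 32 mm) at the column's +x and -x sides. The point is its centre, 50 mm above its underside; axes square to its sides, z up.
- stand_grip (a point): Where to grip the stand: on its column's axis, 75 mm above its underside, by two opposite faces (34 mm apart).
- sander_mid (a point): Cork sanding block, 60 mm (its x) by 50 mm (its y) by 32 mm high, lying loose on the panel's skin, about in line with the panel's axes; the point is its centre. Leave it alone.
- cap_mid (a point): Round black plastic dust cap, 54 mm across and 36 mm high, lying loose on the panel's skin; the point is its centre. Leave it alone. Of cap and sanding block, one lies towards the +x side and +y end of the skin and the other towards the -x side and -y end.

How it is judged:
By the outcome, as a careful person would: the job done as asked, in the order asked, and still so for the second after the job is handed in, with the robot touching nothing.
It also fails if it takes over 72 s, if anything falls off the work surface, if the arm or the gripper's body presses on something with over 40 N, if the wrist force passes 120 N, or if a joint passes its speed limit or range.

## Robot

A 6-joint arm with a two-finger parallel gripper is mounted at the origin on the work surface. World frame = base frame: x ahead of the robot, y to its left, z up, the work surface at z = 0. Lengths are in mm, angles in rad, forces in N, time in s.
With the tool pointing down it reaches from about 300 to 775 mm from the base axis. Payload 14.6 kg.
Tool frame: the origin (TCP) lies on the centre line of the jaws, within the pads' length; the fingertips stand 8 mm ahead of it and the grasp point (between the pads) lies 11 mm behind it; z points along the fingers, y is the direction in which the jaws open and shut (so a half turn about z gives the same grasp; the last joint's range is limited). The gripper opens to 94 mm and grips with 3 to 60 N. Pads are 16 mm wide; open, the fingers measure 119 mm over their backs; the gripper's body (75 mm by 177 mm) begins 78 mm behind the grasp point.
Start: joints at [-1.409, 0.3, 1.521, -0, 1.321, -0.067], TCP at [124.739, -535.658, 213.446] pointing down, gripper open.
Joint ranges: [-3.03, 3.03], [-0.79, 2.21], [0.23, 2.52], [-1.04, 4.18], [0, 3.07], [-2.55, 2.55]. Speed limits (rad/s): [2.22, 2.22, 2.57, 3.14, 3.14, 3.14].

## Interface

Orientations are given as [roll, pitch, yaw] about the fixed x, y, z axes, in that order (R = Rz(yaw) Ry(pitch) Rx(roll)).
In Python, from cell import read_state, cams, manip gives the robot as it stands.
- The arm moves only by the shell command python3 -m handwheel 'ROWS' [OPENING] [FORCE]. ROWS is JSON, a list of rows, each a list of 4 numbers: the shift along the tool's x, y, z in m, then the turn about the tool's z in degrees. In form: [[dx, dy, dz, turn], ...]. A call has 1 to 5 rows; each row is the pose to reach, as a shift and turn from the pose measured when the call began, along the tool's axes at that moment; what a row does not reach only later rows make up. A row lasts 1/8 s, in which the tool goes at most 62.5 mm and 10.7 degrees, less where a joint would pass 70% of its speed; a pose out of reach is approached as far as the arm can. A call with a gripper value outside its range is refused whole. OPENING is the closure, from 0 (fully open) to 1 (shut), set as the call begins (- or left out, the last holds). The fingers move at their own pace and stop on an object; FORCE is the grip in N (left out, the last holds). Time passes only in rows, so rows that repeat a pose let the fingers close. It gives the time, the measured TCP pose, the force and the opening at its end, in the units of the state.
- read_state(): the state, without advancing time (a new reading comes with each control period).
- cams.camera(name): name is "scene" or "top"; returns the picture (420x560x3 uint8, red, green, blue); there is no depth.
- cams.get_calibration(name): a dict with "vertical_fov" (degrees; the focal length in pixels is half the picture's height over the tangent of half this angle, whatever the lens; pixels are square), "cx", "cy" (the principal point, pixels), "R" (3x3) and "t" (3): a world point X has camera coordinates R X + t. Camera axes: x right, y down, z forward; pixel columns grow to the right and rows downward; lengths in mm; the calibration is good to about 2 mm. A picture is of the moment at which its call begins. get_calibration takes no time and is no camera call.
- manip.sign_off(): hands the job in, once; it reports no verdict.
The state is a dict: "clock": time; "joints": joint angles; "qd": joint speeds; "effort": joint torques, N m; "eef_pos": TCP position; "eef_rot": TCP orientation; "wrist_force": force on the tool from outside, world axes, zero at the start; "moment": the same for the moment, N m; "finger_gap": finger opening in mm.
Only numpy, scipy, OpenCV 4.12 (cv2) and the standard library are available. Lean on these libraries where they do the work, as an engineer would, in place of code of your own. Each camera call takes 0.05 s, during which the arm holds its last target. There are 200 camera calls.

## Working session

There is one attempt and no reset: what is moved stays moved. The work goes in short steps, Python scripts to look and compute and a shell command to move; the robot and the scene stay as the last step left them, time stands still between calls to the robot, and variables do not carry over. Pictures are saved under pics/ and viewed, about 8 in all and at most 12, crops included, and the job is handed in when it is done.

```bash
ls; mkdir -p pics; python3 - <<'E'
from cell import read_state,cams
import cv2,numpy as np
for n in("scene","top"):
    im=cams.camera(n); cv2.imwrite(f"pics/{n}0.png",im[:,:,::-1])
    print(n,cams.get_calibration(n))
s=read_state();print(s)
E
```

```text
pics
scene {'vertical_fov': 47.5181977414306, 'cx': 273.97650031213044, 'cy': 202.46698263165212, 'R': array([[ 6.01461573e-01,  7.98901412e-01,  7.14630675e-04],
       [ 5.26682586e-01, -3.95845765e-01, -7.52270951e-01],
       [-6.00707441e-01,  4.52838453e-01, -6.58853478e-01]]), 't': array([-296.69456835, -221.10886225, 1158.44222327])}
top {'vertical_fov': 52.872253037359336, 'cx': 282.3616289024241, 'cy': 207.5555881326402, 'R': array([[ 0.0231148 , -0.99930485, -0.02924943],
       [-0.98800941, -0.01836655, -0.15329734],
       [ 0.15265356,  0.03244214, -0.98774713]]), 't': array([ -6.88246282, 553.31734536, 811.26669014])}
{'clock': 0.1, 'joints': array([-1.40855192e+00,  3.00447682e-01,  1.52153737e+00,  1.82010501e-05,
        1.32066814e+00, -6.65817070e-02]), 'qd': array([-2.05753303e-03, -5.18044884e-04, -2.26711100e-03, -7.88949905e-05,
        7.96217893e-05, -1.10108842e-03]), 'effort': array([ 1.61716707e-03, -5.32642078e+01, -3.53283978e+01,  7.09319534e-02,
        2.34729942e-02, -6.07799234e-05]), 'eef_pos': array([ 124.73362341, -535.43612117,  212.91765269]), 'eef_rot': array([-3.14053564e+00, -8.81512438e-05,  2.28821551e-01]), 'wrist_force': array([-0.49074438, -0.20181663,  0.29462291]), 'moment': array([-0.04256969,  0.04350979,  0.05239151]), 'finger_gap': 93.90456418182784}
```

View pics/scene0.png

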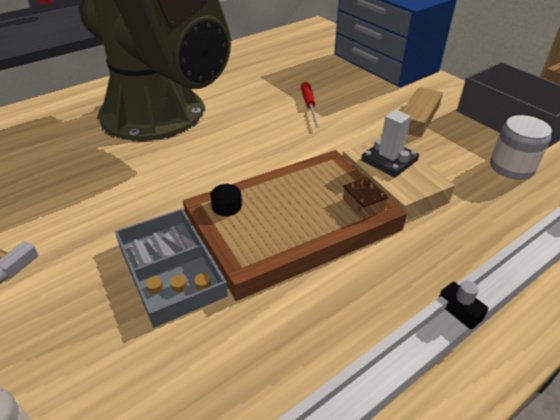

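View pics/top0.png

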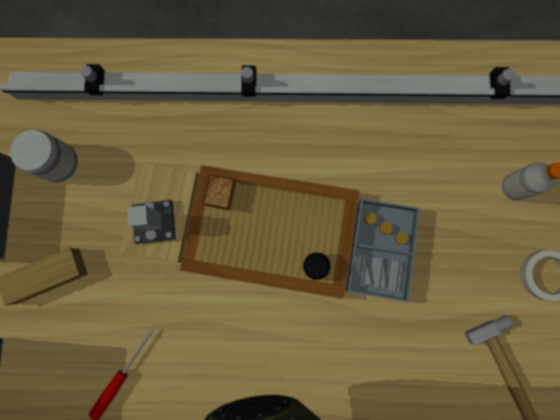

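The scene view shows the stand at (395,140), the sander at (365,195) and the cap at (226,199). In the top view the panel's outer corners are near (203,167), (358,190), (345,296) and (182,270). The stand's base is at (153,222), the sander at (219,192) and the cap at (317,266). I'll enlarge both for accuracy.

```bash
python3 - <<'E'
import cv2
a=cv2.imread("pics/top0.png")[155:305,120:370]; cv2.imwrite("pics/topc.png",cv2.resize(a,None,fx=3.2,fy=3.2,interpolation=cv2.INTER_CUBIC))
a=cv2.imread("pics/scene0.png")[100:300,180:460]; cv2.imwrite("pics/scenec.png",cv2.resize(a,None,fx=2.8,fy=2.8,interpolation=cv2.INTER_CUBIC))
E
```

```text
(no output)
```

View pics/topc.png

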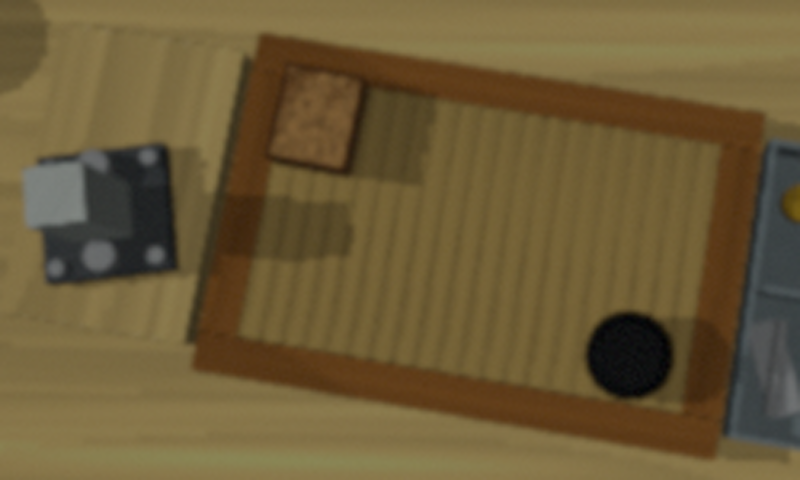

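View pics/scenec.png

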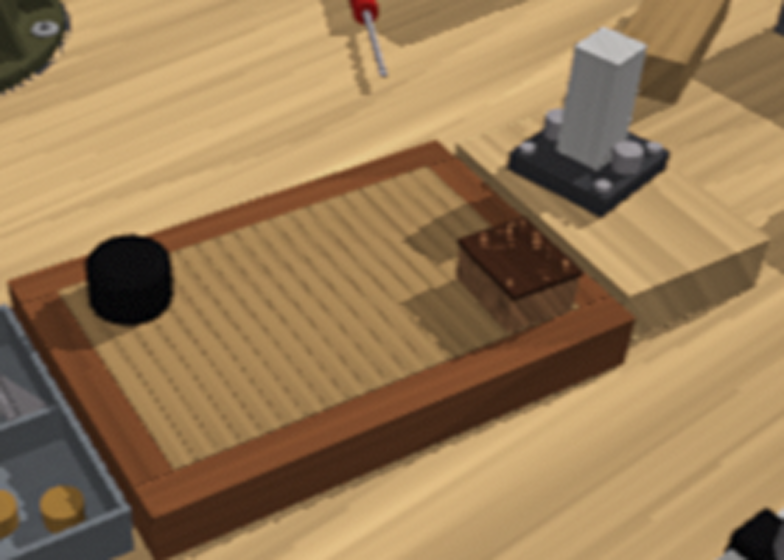

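The top crop shows the panel's corners at (262,35), (765,113), (715,457) and (194,369), the column top centred at (56,196), and the base corners. The scene crop shows the same items. Next I'll triangulate them.

```bash
cat > geo.py <<'E'
import numpy as np
from cell import cams
from scipy.optimize import least_squares
C={n:cams.get_calibration(n) for n in("scene","top")}
crop={"top":(3.2,120,155),"scene":(2.8,180,100)}
def px(n,p):
    k,a,b=crop[n]; return np.array([(p[0]+.5)/k-.5+a,(p[1]+.5)/k-.5+b])
def proj(n,X):
    c=C[n];f=210/np.tan(np.radians(c["vertical_fov"]/2));q=c["R"]@X+c["t"]
    return np.array([f*q[0]/q[2]+c["cx"],f*q[1]/q[2]+c["cy"]])
def tri(t,s):
    r=least_squares(lambda X:np.r_[proj("top",X)-t,proj("scene",X)-s],[450,0,50]);return r.x,np.abs(r.fun).max()
def onz(n,p,z):
    return least_squares(lambda X:proj(n,np.r_[X,z])-p,[450,0]).x
E
python3 - <<'E'
from geo import *
np.set_printoptions(precision=1,suppress=True)
T=[(262,35),(765,113),(715,457),(194,369)];S=[(633,322),(158,516),(10,284),(437,142)]
P=[]
for a,b in zip(T,S):
    X,e=tri(px("top",a),px("scene",b));P.append(X);print("panel",X,e, onz("top",px("top",a),40),onz("scene",px("scene",b),40))
P=np.array(P);print(P.mean(0),[np.linalg.norm(P[i]-P[i-1]) for i in range(4)])
def fit(v):
    c=np.array([v[0],v[1],40]);u=np.array([np.cos(v[2]),np.sin(v[2]),0]);w=np.array([-u[1],u[0],0]);o=[]
    for (sx,sy),a,b in zip([(1,1),(1,-1),(-1,-1),(-1,1)],T,S):
        X=c+sx*110*u+sy*165*w;o+=[*(proj("top",X)-px("top",a)),*(proj("scene",X)-px("scene",b))]
    return np.array(o)
r=least_squares(fit,[450,0,0]);print("panel fit",r.x[:2],np.degrees(r.x[2]),abs(r.fun).max());yaw=r.x[2]
u=np.array([np.cos(yaw),np.sin(yaw)]);w=np.array([-u[1],u[0]]);c=r.x[:2]
loc=lambda p:np.array([(p[:2]-c)@u,(p[:2]-c)@w])
for nm,a,b in [("col",(56,196),(609,47)),("sander",(316,118),(517,257)),("cap",(629,354),(130,255))]:
    X,e=tri(px("top",a),px("scene",b));print(nm,X,e,"local",loc(X))
B=np.array([onz("top",px("top",p),60) for p in [(38,158),(165,145),(177,270),(47,283)]])
print("base",B.mean(0),[np.linalg.norm(B[i]-B[i-1]) for i in range(4)],[np.degrees(np.arctan2(*(B[i]-B[i-1])[::-1])) for i in range(4)],loc(B.mean(0)))
B=np.array([onz("scene",px("scene",p),60) for p in [(510,158),(562,118),(668,156),(600,207)]][:]);print(B[[0,2]].mean(0))
B=np.array([onz("top",px("top",p),144) for p in [(24,170),(82,162),(88,222),(30,228)]]);print("coltop",B.mean(0),[np.degrees(np.arctan2(*(B[i]-B[i-1])[::-1])) for i in range(4)])
for p in [(285,65),(365,76),(348,172),(268,158)]: print("sander corner local",loc(onz("top",px("top",p),72)))
E
```

```text
panel [640.6 176.1  33.5] 0.18407666687312485 [638.6 174.3] [644.7 170.1]
panel [ 594.1 -147.8   38.7] 0.8944914053683419 [ 592.7 -149.5] [ 595.7 -147.4]
panel [ 378.3 -117.7   36.2] 0.42652740426584046 [ 378.1 -118.1] [ 383.  -118.9]
panel [424.7 208.   35.1] 0.6148534723868124 [423.9 205.7] [430.1 204.1]
[509.4  29.6  35.9] [np.float64(218.2365477476376), np.float64(327.34305078748224), np.float64(217.88853660972524), np.float64(329.03255060819214)]
panel fit [510.2  28.6] -8.174597618346054 2.1468845651425283
col [518.5 263.  140. ] 0.1971742279498585 local [-25.1 233.1]
sander [579.1 131.2  67.8] 0.08740381112500017 local [ 53.6 111.3]
cap [439.  -62.7  73.1] 0.3538702806884544 local [ -57.5 -100.6]
base [518.  260.7] [np.float64(78.8288680057551), np.float64(80.22489675099467), np.float64(78.93689272478942), np.float64(80.91332660476166)] [np.float64(8.57110221996684), np.float64(-83.05647685885387), np.float64(-170.93119728957035), np.float64(96.88295887145468)] [-25.2 230.8]
[526.3 254.8]
coltop [518.  261.2] [np.float64(10.431237727952563), np.float64(-81.0110454264072), np.float64(-170.14927819434416), np.float64(97.04605066706522)]
sander corner local [ 82.8 136. ]
sander corner local [83.9 85.5]
sander corner local [23.1 84.8]
sander corner local [ 23.7 135.1]
```

Triangulated sizes agree with the text: sides 218 × 328 mm and stand base 79–81 mm. Heights read about 4 mm low, which is within calibration error. The panel is at (509.5, 29.5) with yaw −8.2°. The stand is at (518, 262) with yaw about +8°. Now I'll go to the probing line, local x = −3, with fingers closed and jaws along the panel's x.

```bash
cat > to.py <<'E'
import sys,numpy as np
from cell import read_state
from scipy.spatial.transform import Rotation as R
# usage: to.py localx localy z yaw_deg ; panel-local target -> tool shift (m) and turn
c=np.array([509.5,29.5]);a=np.radians(-8.2)
U=np.array([[np.cos(a),-np.sin(a)],[np.sin(a),np.cos(a)]])
def loc(p): return U.T@(np.asarray(p)[:2]-c)
def state():
    s=read_state();p=s["eef_pos"]
    print("t %.2f local %s z %.1f yaw %.1f rp %s F %s M %s gap %.1f"%(s["clock"],np.round(loc(p),1),p[2],np.degrees(s["eef_rot"][2]),np.round(np.degrees(s["eef_rot"][:2]),2),np.round(s["wrist_force"],1),np.round(s["moment"],2),s["finger_gap"]))
    return s
if __name__=="__main__":
    s=state()
    if len(sys.argv)>1:
        x,y,z,yaw=map(float,sys.argv[1:5])
        T=np.r_[U@[x,y]+c,z];Rm=R.from_euler("xyz",s["eef_rot"]).as_matrix()
        d=Rm.T@(T-s["eef_pos"]);t=-((yaw-np.degrees(s["eef_rot"][2])+180)%360-180)
        print("shift m",np.round(d/1000,4),"turn",round(t,1))
E
python3 to.py -3 -84 100 81.8
```

```text
t 0.10 local [-300.3 -614. ] z 212.9 yaw 13.1 rp [-1.7994e+02 -1.0000e-02] F [-0.5 -0.2  0.3] M [-0.04  0.04  0.05] gap 93.9
shift m [ 0.4695 -0.3856  0.1134] turn -68.7
```

```bash
python3 -m handwheel '[[0.047,-0.038,0,-7],[0.094,-0.076,0,-14],[0.14,-0.115,0,-21],[0.188,-0.153,0.01,-28],[0.235,-0.192,0.02,-35]]' 1 10; python3 to.py -3 -84 100 81.8
```

```text
clock: 0.72
eef_pos: [310.9, -293.4, 192.9]
eef_rot: [-3.141, -0.001, 0.843]
wrist_force: [1.4, -1.5, 0.2]
finger_gap: 47.4
t 0.72 local [-150.6 -348. ] z 192.9 yaw 48.3 rp [-1.7997e+02 -4.0000e-02] F [ 1.4 -1.5  0.2] M [-0.07 -0.06  0.01] gap 47.4
shift m [ 0.3015 -0.0225  0.0931] turn -33.5
```

```bash
python3 -m handwheel '[[0.06,-0.0045,0.015,-7],[0.12,-0.009,0.03,-14],[0.18,-0.0135,0.05,-21],[0.24,-0.018,0.07,-28],[0.3015,-0.0225,0.093,-33.5]]'; python3 to.py -3 -84 55 81.8
```

```text
clock: 1.35
eef_pos: [492.0, -55.8, 101.6]
eef_rot: [3.141, -0.001, 1.432]
wrist_force: [-0.1, -0.1, 0.5]
finger_gap: 0.8
t 1.35 local [ -5.1 -86.9] z 101.6 yaw 82.0 rp [ 1.7999e+02 -4.0000e-02] F [-0.1 -0.1  0.5] M [-0.07 -0.12  0.03] gap 0.8
shift m [0.0029 0.0021 0.0466] turn 0.2
```

```bash
python3 -m handwheel '[[0.003,0.002,0.025,0],[0.003,0.002,0.047,0.2],[0.003,0.002,0.049,0.2],[0.003,0.002,0.05,0.2],[0.003,0.002,0.05,0.2]]'; python3 to.py; for i in 1 2 3 ; do echo; done; python3 -m handwheel '[[0,0,0.001,0],[0,0,0.002,0],[0,0,0.002,0]]';python3 -m handwheel '[[0,0,0.001,0],[0,0,0.002,0],[0,0,0.002,0]]'; python3 -m handwheel '[[0,0,0.001,0],[0,0,0.002,0],[0,0,0.002,0]]'; python3 to.py
```

```text
clock: 1.98
eef_pos: [494.9, -53.3, 52.5]
eef_rot: [3.14, -0.001, 1.428]
wrist_force: [0.1, 0.5, -0.2]
finger_gap: 0.5
t 1.98 local [ -2.7 -84.1] z 52.5 yaw 81.8 rp [ 1.7991e+02 -4.0000e-02] F [ 0.1  0.5 -0.2] M [-0.06 -0.04  0.05] gap 0.5



clock: 2.35
eef_pos: [494.8, -53.4, 50.5]
eef_rot: [3.14, -0.001, 1.428]
wrist_force: [0.2, -0.1, -0.2]
finger_gap: 0.3
clock: 2.72
eef_pos: [494.8, -53.4, 48.4]
eef_rot: [3.14, -0.001, 1.428]
wrist_force: [-0.2, 0.3, -0.1]
finger_gap: 0.4
clock: 3.1
eef_pos: [494.9, -53.4, 46.4]
eef_rot: [3.14, -0.001, 1.428]
wrist_force: [0.5, 0.1, 0.4]
finger_gap: 0.6
t 3.10 local [ -2.7 -84.1] z 46.4 yaw 81.8 rp [ 1.7991e+02 -4.0000e-02] F [0.5 0.1 0.4] M [-0.06 -0.11 -0.02] gap 0.6
```

```bash
python3 -m handwheel '[[0,0,0.001,0],[0,0,0.002,0],[0,0,0.002,0]]'; python3 -m handwheel '[[0,0,0.001,0],[0,0,0.002,0],[0,0,0.002,0]]'; python3 to.py
```

```text
clock: 3.48
eef_pos: [494.8, -53.4, 44.3]
eef_rot: [3.14, -0.001, 1.428]
wrist_force: [-0.4, -0.3, 0.6]
finger_gap: 0.3
clock: 3.85
eef_pos: [494.9, -53.4, 42.3]
eef_rot: [3.14, -0.001, 1.428]
wrist_force: [-0.8, 0.2, 1.7]
finger_gap: 0.1
t 3.85 local [ -2.7 -84.1] z 42.3 yaw 81.8 rp [ 1.7991e+02 -4.0000e-02] F [-0.8  0.2  1.7] M [-0.12  0.01  0.05] gap 0.1
```

Soft at y = −84: 1.7 N at 5.7 mm depth, and the surface height is confirmed. Next I'll press about 3 mm deep in 28 mm steps along +y, which is tool x.

```bash
python3 -m handwheel '[[0,0,-0.009,0],[0.014,0,-0.009,0],[0.028,0,-0.009,0],[0.028,0,-0.003,0],[0.028,0,-0.003,0]]'; 
python3 -m handwheel '[[0,0,-0.006,0],[0.014,0,-0.006,0],[0.028,0,-0.006,0],[0.028,0,0,0],[0.028,0,0,0]]'; python3 to.py
```

```text
clock: 4.47
eef_pos: [499.5, -24.2, 47.1]
eef_rot: [3.139, -0.003, 1.429]
wrist_force: [-11.0, 12.4, 33.0]
finger_gap: 0.2
clock: 5.1
eef_pos: [503.7, 4.6, 47.4]
eef_rot: [3.139, -0.004, 1.429]
wrist_force: [-2.1, 6.8, 10.0]
finger_gap: 0.5
t 5.10 local [ -2.2 -25.5] z 47.4 yaw 81.9 rp [179.83  -0.22] F [-2.1  6.8 10. ] M [1.25 0.34 0.  ] gap 0.5
```

```bash
python3 -m handwheel '[[0,0,-0.006,0],[0.014,0,-0.006,0],[0.028,0,-0.006,0],[0.028,0,0,0],[0.028,0,0,0]]'; python3 -m handwheel '[[0,0,-0.006,0],[0.014,0,-0.006,0],[0.028,0,-0.006,0],[0.028,0,0,0],[0.028,0,0,0]]';  python3 to.py
```

```text
clock: 5.72
eef_pos: [507.3, 32.4, 46.8]
eef_rot: [3.14, -0.004, 1.43]
wrist_force: [-0.6, 1.5, 1.3]
finger_gap: 0.3
clock: 6.35
eef_pos: [510.9, 60.3, 46.3]
eef_rot: [3.141, -0.003, 1.43]
wrist_force: [-1.2, -0.6, 1.1]
finger_gap: 0.5
t 6.35 local [-3.  30.7] z 46.3 yaw 81.9 rp [179.95  -0.2 ] F [-1.2 -0.6  1.1] M [ 0.1  -0.01  0.01] gap 0.5
```

Hard at y ≈ −55 (33 N) and grazing hard at −25.5, soft at −84, +2 and +31. The rail's slats lie around −42. To settle two or three slats, I'll probe y = −16 and y = −68.

```bash
python3 to.py -3 -16 46 81.8;  python3 -m handwheel '[[0,0,-0.007,0],[-0.022,0,-0.007,0],[-0.0467,0,-0.007,0],[-0.0467,0,0,0],[-0.0467,0,0,0]]'; python3 to.py -3 -68 46 81.8; python3 -m handwheel '[[0,0,-0.007,0],[-0.025,0,-0.007,0],[-0.052,0,-0.007,0],[-0.052,0,0,0],[-0.052,0,0,0]]'; python3 to.py
```

```text
t 6.35 local [-3.  30.7] z 46.3 yaw 81.9 rp [179.95  -0.2 ] F [-1.2 -0.6  1.1] M [ 0.1  -0.01  0.01] gap 0.5
shift m [-0.0467 -0.0001  0.0001] turn 0.1
clock: 6.98
eef_pos: [504.3, 14.3, 45.8]
eef_rot: [3.141, -0.003, 1.43]
wrist_force: [0.5, -0.4, 1.5]
finger_gap: 0.4
t 6.97 local [ -3.  -15.8] z 45.8 yaw 81.9 rp [179.98  -0.2 ] F [ 0.5 -0.4  1.5] M [-0.22 -0.02  0.01] gap 0.4
shift m [-0.0522 -0.0001 -0.0003] turn 0.1
clock: 7.6
eef_pos: [496.9, -36.4, 45.4]
eef_rot: [-3.141, -0.003, 1.43]
wrist_force: [-0.5, -0.5, 1.9]
finger_gap: 0.5
t 7.60 local [ -3.1 -67. ] z 45.4 yaw 81.9 rp [-179.99   -0.2 ] F [-0.5 -0.5  1.9] M [-0.17 -0.   -0.02] gap 0.5
```

Both are soft, so the hard slats are the pair −56…−28, with the middle at y ≈ −42. Now I'll go to the stand, rising first.

```bash
python3 to.py -25 232 178 98; python3 -m handwheel '[[0,0,-0.06,0],[0.05,-0.004,-0.12,-3],[0.11,-0.008,-0.132,-7],[0.17,-0.015,-0.132,-10],[0.23,-0.02,-0.132,-14]]' 0 10; python3 to.py -25 232 178 98
```

```text
t 7.60 local [ -3.1 -67. ] z 45.4 yaw 81.9 rp [-179.99   -0.2 ] F [-0.5 -0.5  1.9] M [-0.17 -0.   -0.02] gap 0.5
shift m [ 0.2996 -0.0212 -0.1315] turn -16.1
clock: 8.22
eef_pos: [508.5, 190.0, 178.9]
eef_rot: [3.14, -0.004, 1.677]
wrist_force: [-0.5, -0.1, 0.4]
finger_gap: 46.8
t 8.22 local [-23.9 158.7] z 178.9 yaw 96.1 rp [179.9   -0.21] F [-0.5 -0.1  0.4] M [-0.08 -0.15 -0.02] gap 46.8
shift m [0.0713 0.0171 0.0012] turn -1.9
```

```bash
python3 -m handwheel '[[0.04,0.009,0,-1],[0.0713,0.0171,0,-1.9],[0.0713,0.0171,0,-1.9],[0.0713,0.0171,0,-1.9]]' 0; python3 to.py -25 232 108 98; python3 - <<'E'
from cell import cams
import cv2,numpy as np
a=cams.camera("scene")[60:200,310:460,::-1];b=cams.camera("top")[150:290,90:240,::-1]
cv2.imwrite("pics/over.png",np.hstack([cv2.resize(i,None,fx=2.6,fy=2.6,interpolation=2) for i in(a,b)]))
E
```

```text
clock: 8.72
eef_pos: [517.4, 262.8, 179.1]
eef_rot: [3.14, -0.003, 1.711]
wrist_force: [0.5, 0.9, 0.0]
finger_gap: 86.7
t 8.72 local [-25.4 232. ] z 179.1 yaw 98.0 rp [179.93  -0.2 ] F [0.5 0.9 0. ] M [-0.03 -0.04  0.02] gap 86.7
shift m [-0.0004  0.0003  0.0711] turn 0.0
```

View pics/over.png

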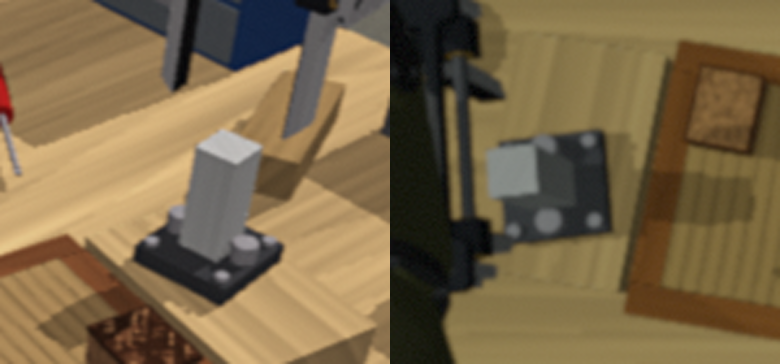

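The scene view shows the fingertips at (175,88) and (290,137), straddling the column top at (228,147). I'll lower and grip.

```bash
python3 -m handwheel '[[0,0,0.025,0],[0,0,0.05,0],[0,0,0.068,0],[0,0,0.071,0],[0,0,0.071,0]]' 0; python3 to.py; python3 -m handwheel '[[0,0,0,0],[0,0,0,0],[0,0,0,0],[0,0,0,0],[0,0,0,0]]' 1 45;  python3 to.py -25 232 108 81.8
```

```text
clock: 9.45
eef_pos: [518.2, 262.4, 108.9]
eef_rot: [3.139, -0.004, 1.71]
wrist_force: [0.4, 0.1, 0.6]
finger_gap: 94.1
t 9.45 local [-24.6 231.7] z 108.9 yaw 98.0 rp [179.86  -0.22] F [0.4 0.1 0.6] M [-0.1  -0.11  0.01] gap 94.1
clock: 10.07
eef_pos: [518.2, 262.4, 109.0]
eef_rot: [3.139, -0.004, 1.71]
wrist_force: [0.1, -0.6, 0.6]
finger_gap: 47.3
t 10.07 local [-24.6 231.7] z 109.0 yaw 98.0 rp [179.86  -0.22] F [ 0.1 -0.6  0.6] M [-0.07 -0.1   0.02] gap 47.3
shift m [ 0.0004 -0.0003  0.001 ] turn 16.2
```

```bash
python3 -m handwheel '[[0,0,0,0],[0,0,0,0],[0,0,0,0],[0,0,0,0]]' 1 45;  python3 to.py -25 232 108 81.8
```

```text
clock: 10.58
eef_pos: [518.4, 262.4, 109.1]
eef_rot: [3.139, -0.004, 1.71]
wrist_force: [4.0, 0.4, 0.5]
finger_gap: 33.8
t 10.57 local [-24.4 231.8] z 109.1 yaw 97.9 rp [179.82  -0.22] F [4.  0.4 0.5] M [ 0.13 -0.8  -0.02] gap 33.8
shift m [ 0.0004 -0.0005  0.0011] turn 16.1
```

```bash
python3 -m handwheel '[[0,0,-0.001,0],[0,0,-0.001,0],[0,0,-0.001,0]]';  python3 to.py -28 232 110 81.8
```

```text
clock: 10.95
eef_pos: [518.0, 262.3, 109.5]
eef_rot: [3.14, -0.004, 1.71]
wrist_force: [-0.9, -0.0, -7.0]
finger_gap: 33.8
t 10.95 local [-24.8 231.6] z 109.5 yaw 98.0 rp [179.9  -0.2] F [-0.9 -0.  -7. ] M [-0.08 -0.13  0.07] gap 33.8
shift m [ 0.0013 -0.003  -0.0005] turn 16.2
```

```bash
python3 -m handwheel '[[0,-0.001,-0.0005,5],[0,-0.002,-0.0005,10],[0,-0.003,-0.0005,16.2],[0,-0.003,-0.0005,16.2],[0,-0.003,-0.0005,16.2]]';  python3 to.py -28 118 110 81.8
```

```text
clock: 11.58
eef_pos: [515.0, 261.8, 109.9]
eef_rot: [3.141, -0.004, 1.429]
wrist_force: [-0.7, -0.4, -6.9]
finger_gap: 34.1
t 11.57 local [-27.7 230.7] z 109.9 yaw 81.9 rp [179.97  -0.22] F [-0.7 -0.4 -6.9] M [-0.03 -0.08 -0.07] gap 34.1
shift m [-0.1127 -0.0004 -0.0005] turn 0.1
```

Held at full weight, skimming the board by less than 1 mm, and squared to the panel. Now sliding past the step at local x = −28.

```bash
python3 -m handwheel '[[-0.02,0,-0.0003,0],[-0.04,0,-0.0003,0],[-0.06,0,-0.0003,0],[-0.06,0,-0.0003,0]]';  python3 to.py -28 118 110 81.8
```

```text
clock: 12.08
eef_pos: [506.5, 200.6, 110.2]
eef_rot: [3.141, -0.004, 1.427]
wrist_force: [0.5, -0.1, -7.8]
finger_gap: 34.0
t 12.07 local [-27.4 168.9] z 110.2 yaw 81.8 rp [179.97  -0.21] F [ 0.5 -0.1 -7.8] M [ 0.   -0.14 -0.01] gap 34.0
shift m [-0.0509 -0.0006  0.    ] turn -0.0
```

```bash
python3 -m handwheel '[[-0.02,-0.0005,0,0],[-0.04,-0.0005,0,0],[-0.054,-0.0005,0,0],[-0.054,-0.0005,0,0]]'; python3 to.py; python3 -m handwheel '[[0,0,0.002,0],[0,0,0.0035,0],[0,0,0.0035,0]]';  python3 to.py -28 42 106 81.8;python3 - <<'E'
from cell import cams
import cv2,numpy as np
a=cams.camera("scene")[100:300,180:460,::-1];b=cams.camera("top")[150:300,160:370,::-1]
cv2.imwrite("pics/mid.png",np.hstack([cv2.resize(i,(400,300),interpolation=2) for i in(a,b)]))
E
```

```text
clock: 12.58
eef_pos: [498.3, 146.2, 110.1]
eef_rot: [3.141, -0.004, 1.426]
wrist_force: [0.7, -0.7, -7.8]
finger_gap: 33.8
t 12.57 local [-27.8 113.9] z 110.1 yaw 81.7 rp [179.96  -0.21] F [ 0.7 -0.7 -7.8] M [-0.04 -0.07  0.06] gap 33.8
clock: 12.95
eef_pos: [498.2, 146.5, 106.4]
eef_rot: [3.141, -0.004, 1.427]
wrist_force: [0.5, 0.9, -7.3]
finger_gap: 34.1
t 12.95 local [-27.9 114.2] z 106.4 yaw 81.7 rp [179.98  -0.21] F [ 0.5  0.9 -7.3] M [-0.02 -0.1  -0.02] gap 34.1
shift m [-0.0722  0.      0.0001] turn -0.1
```

View pics/mid.png

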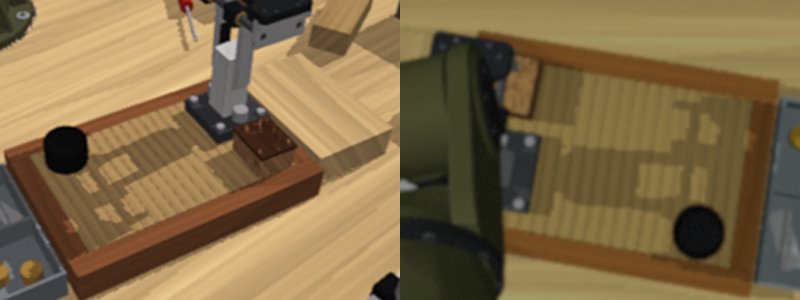

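The stand is on the panel, square, and clear of the sander by about 10 mm. In the right half the base edge is near row 133 and the sander's edge near row 115. Continuing.

```bash
python3 -m handwheel '[[-0.02,0,0,0],[-0.04,0,0,0],[-0.06,0,0,0],[-0.079,0,0,0],[-0.079,0,0,0]]'; python3 to.py 15 0 106 81.8
```

```text
clock: 13.68
eef_pos: [486.6, 66.8, 106.4]
eef_rot: [3.141, -0.003, 1.425]
wrist_force: [-0.9, -0.5, -7.7]
finger_gap: 34.0
t 13.68 local [-27.9  33.6] z 106.4 yaw 81.6 rp [179.97  -0.2 ] F [-0.9 -0.5 -7.7] M [-0.06 -0.1  -0.05] gap 34.0
shift m [-0.0335  0.043   0.0003] turn -0.2
```

```bash
python3 -m handwheel '[[-0.012,0.015,0,0],[-0.024,0.03,0,0],[-0.0345,0.043,0,-0.1],[-0.055,0.043,0,-0.2],[-0.075,0.043,0,-0.2]]'; python3 to.py 15 -42 105.5 81.8
```

```text
clock: 14.3
eef_pos: [518.6, -14.8, 105.8]
eef_rot: [3.141, -0.003, 1.428]
wrist_force: [-0.2, 0.7, -7.3]
finger_gap: 34.2
t 14.30 local [ 15.4 -42.5] z 105.8 yaw 81.8 rp [179.99  -0.2 ] F [-0.2  0.7 -7.3] M [-0.01 -0.08 -0.03] gap 34.2
shift m [ 0.0005 -0.0004  0.0003] turn 0.0
```

```bash
python3 -m handwheel '[[0,0,0.001,0],[0,0,0.0013,0],[0,0,0.0013,0]]'; python3 to.py; python3 -m handwheel '[[0,0,0.0005,0],[0,0,0.0007,0],[0,0,0.0007,0]]'; python3 to.py
```

```text
clock: 14.68
eef_pos: [518.9, -14.4, 104.6]
eef_rot: [3.141, -0.003, 1.429]
wrist_force: [0.4, 0.0, -5.4]
finger_gap: 33.8
t 14.68 local [ 15.6 -42.1] z 104.6 yaw 81.9 rp [179.97  -0.2 ] F [ 0.4  0.  -5.4] M [-0.19 -0.07 -0.04] gap 33.8
clock: 15.05
eef_pos: [519.0, -14.2, 104.2]
eef_rot: [3.141, -0.004, 1.429]
wrist_force: [-2.0, 0.3, 1.3]
finger_gap: 33.9
t 15.05 local [ 15.6 -41.9] z 104.2 yaw 81.9 rp [179.96  -0.21] F [-2.   0.3  1.3] M [0.11 0.52 0.01] gap 33.9
```

Hard support about 1 mm down, as expected over the rail. Releasing and backing off.

```bash
python3 -m handwheel '[[0,0,0,0],[0,0,0,0],[0,0,0,0],[0,0,0,0],[0,0,0,0]]' 0; python3 to.py; python3 -m handwheel '[[0,0,-0.02,0],[0,0,-0.06,0],[0,0,-0.1,0],[0,0.0,-0.13,0],[0,0,-0.13,0]]';python3 to.py -150 -330 230 60
```

```text
clock: 15.68
eef_pos: [519.0, -14.2, 104.2]
eef_rot: [3.141, -0.004, 1.429]
wrist_force: [-0.5, 0.5, 0.3]
finger_gap: 80.3
t 15.68 local [ 15.6 -41.9] z 104.2 yaw 81.9 rp [179.96  -0.21] F [-0.5  0.5  0.3] M [-0.03 -0.05 -0.03] gap 80.3
clock: 16.3
eef_pos: [519.6, -14.7, 236.2]
eef_rot: [3.137, -0.004, 1.429]
wrist_force: [0.3, -0.0, -0.2]
finger_gap: 94.0
t 16.30 local [ 16.3 -42.3] z 236.2 yaw 81.9 rp [179.73  -0.22] F [ 0.3 -0.  -0.2] M [-0.12 -0.13  0.01] gap 94.0
shift m [-0.2875 -0.1667  0.0043] turn 21.9
```

```bash
python3 -m handwheel '[[-0.055,-0.033,0,4],[-0.11,-0.066,0,8],[-0.17,-0.1,0,12],[-0.22,-0.13,0,17],[-0.2875,-0.1667,0,22]]'; python3 -m handwheel '[[0,0,0,0],[0,0,0,0]]'; python3 - <<'E'
from cell import cams
import cv2,numpy as np
b=cams.camera("top")[:,:,::-1];a=cams.camera("scene")[:,:,::-1];cv2.imwrite("pics/top9.png",b)
cv2.imwrite("pics/topz.png",cv2.resize(b[155:305,120:370],None,fx=3.2,fy=3.2,interpolation=2));cv2.imwrite("pics/scenez.png",cv2.resize(a[100:300,180:460],None,fx=2.8,fy=2.8,interpolation=2))
E
```

```text
clock: 16.92
eef_pos: [323.9, -261.1, 233.5]
eef_rot: [3.14, -0.006, 1.042]
wrist_force: [1.0, -0.7, -0.1]
finger_gap: 94.0
clock: 17.18
eef_pos: [323.8, -260.8, 232.7]
eef_rot: [3.141, -0.006, 1.042]
wrist_force: [0.6, 0.7, -0.4]
finger_gap: 93.9
```

View pics/topz.png

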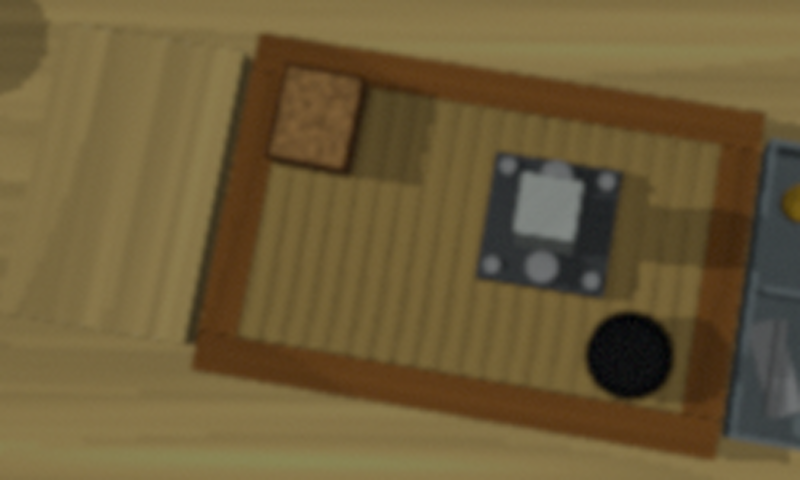

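View pics/scenez.png

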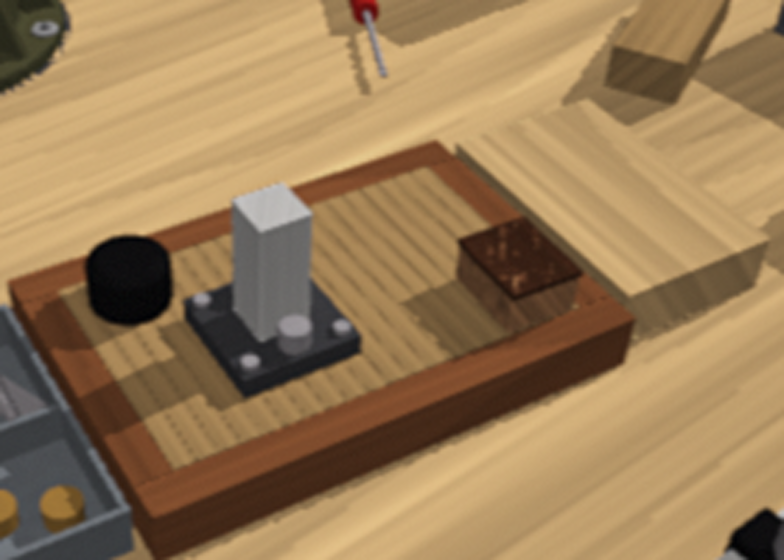

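The stand stands clear on the skin, and the sander and cap are unmoved. In the top crop the base corners are (497,152), (621,172), (604,297) and (477,278). A numeric check next.

```bash
python3 - <<'E'
from geo import *
from to import loc
np.set_printoptions(precision=1,suppress=True)
B=np.array([onz("top",px("top",p),55) for p in [(497,152),(621,172),(604,297),(477,278)]])
print("base",loc(B.mean(0)),[round(float(np.degrees(np.arctan2(*(B[i]-B[i-1])[::-1]))),1) for i in range(4)])
X,e=tri(px("top",(548,207)),px("scene",(272,208)));print("coltop",loc(X),X,e)
print("coltop@139",loc(onz("top",px("top",(548,207)),139)))
import cv2
d=cv2.absdiff(cv2.imread("pics/top0.png"),cv2.imread("pics/top9.png"));print("sander/cap diff",d[172:212,203:236].mean(),d[250:285,300:335].mean())
E
```

```text
base [ 14.  -42.4] [-7.4, -98.2, 173.0, 82.7]
coltop [ 14.8 -41.6] [518.2 -13.8 135.7] 0.25424915000530746
coltop@139 [ 14.1 -42.1]
sander/cap diff 2.257575757575758 1.8508843537414965
```

```bash
python3 -c "
from cell import manip;print(manip.sign_off())"
```

```text
the job is handed in; nothing more can be done
None
```

The boring stand now stands level over the hidden rail, square to the panel, and the job is handed in at about 17 s of the allowed 72 s.

- **Finding the rail:** I pressed at seven places along the skin. It was hard at y ≈ −55 and −25.5, and soft at −84, −67, −16, +2 and +31. That puts the rail's two slats at −56 to −28 mm, middle at y ≈ −42. The hardest press reached about 33 N, because I pressed to a fixed depth. That was firmer than "gently" intended, though under the 40 N limit.
- **Moving the stand:** I gripped the column, turned the stand square on the board and took it over the step. It went round the sanding block and the dust cap less than about 1.5 mm above the surface. It was skimming, carried by the gripper, rather than rubbing all the way.
- **Placing it:** lowering met hard support about 1 mm down, as expected over the rail.

**Last checks**
- **Position:** the base centre is at about (14, −42) mm from the skin's centre, with the whole base on the skin.
- **Level:** the column top is within about 1 mm of straight above the base. It is about 4 mm lower than on the board, so there is no sag.
- **Square:** the base's yaw is −7.2 ± 0.5° against the panel's −8.2°, within measuring error.
- **Sander and cap:** they show no visible movement in the pictures.
- **Robot:** the arm is clear of everything.

**Disagreement:** camera heights read about 3–4 mm low against the stated sizes, apart from the cap, which I put down to calibration error. Pressing on the skin confirmed its stated height.

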